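# Seat the shorting disc in the test fixture by feel

### The job

Pick up the brass shorting disc by its stud and set it down flat on the steel plate of the test fixture, in the loading zone between the low end block and the two black marks on the rails. Then slide it along the plate towards the grey head, without lifting it off again, until it drops into the plate's shallow round pocket; leave it fully home and flat there, let go and move clear. Work gently, by feel: never load the fixture with more than 25 N, and leave the other things on the bench where they are.

Things in the scene. Friction and masses are not known exactly. Their poses are not given: they have to be found in the camera images.
- fixture: Flat aluminium test fixture fixed on the bench, 106 mm across (its x), 270 mm long (its y); origin: centre of its underside, z up. A smooth steel plate, top 26 mm above the bench, shows in a lane x -37..37, y -90..90 mm, between side rails (tops 32 mm high). At the -y (loading) end a block 34 mm high, at the +y end a grey head 48 mm high with two sockets. Fixture and plate do not give.
- loading (a point): Point on the plate's top in the loading zone, at x 0, y -56 mm of the fixture (axes as the fixture's). The disc's middle goes down within 11 mm of it along y and 12 mm along x. Two short black lines across the rails at fixture y -37 mm end the zone.
- search (a point): Point on the plate's top at x 0, y +30 mm of the fixture (axes as the fixture's). The one pocket is round, 49 mm wide, 5 mm deep, flat floor, upright sharp wall. The plate is clamped anew each time and not measured: the pocket's centre lies anywhere within 20 mm of this point along y and 4 mm along x.
- disc: Loose brass disc standing on the bench: flange 46 mm wide, 5 mm thick, lower edge bevelled 2 mm; on its middle an upright knurled stud 18 mm wide, 5 to 25 mm above the underside (grip it). Origin: centre of underside, z up the stud; 0.10 to 0.17 kg. In the pocket it has 1.5 mm play and is flush with the plate; slid freely, its own weight drops it in from up to about 3 mm off-centre.
- torque_wrench: Bystander: small wrench with orange handle, 160 mm long, lying on the bench; origin at its middle underside. Leave it.
- tape_roll: Bystander: black roll of tape, 57 mm wide, 19 mm high, lying flat; origin at the centre of its underside. Leave it.
- caliper: Bystander: calliper, 220 mm long (its y), lying on the bench; origin near the middle of its underside. Leave it.
- load: Bystander: small white coaxial terminator, 29 mm long, 18 mm thick, lying on the bench; origin at the centre of its underside. Leave it.

How it is judged:
By the outcome, as a careful person would: the job done as asked, in the order asked, and still so for the second after the job is handed in, with the robot touching nothing.
It also fails if it takes over 72 s, if anything falls off the work surface, if the arm or the gripper's body presses on something with over 40 N, if the wrist force passes 120 N, or if a joint passes its speed limit or range.

### The arm

A 7-joint arm with a two-finger parallel gripper is mounted at the origin on a cart in front of the work surface, level with it; the furniture and walls round the work are solid. World frame = base frame: x ahead of the robot, y to its left, z up, the work surface at z = 0. Lengths are in mm, angles in rad, forces in N, time in s.
With the tool pointing down it reaches from about 400 to 875 mm from the base axis. Payload 19.3 kg.
Tool frame: the origin (TCP) lies at the very end of the fingers, on their centre line; the grasp point (between the pads) lies 19 mm behind it (grip_point_offset is the z of the grasp point in the tool frame, in mm); z points along the fingers, y is the line along which they close (so a half turn about z gives the same grasp; the last joint's range is limited). The gripper opens to 85 mm and grips with 20 to 120 N. Pads are 22 mm wide; open, the fingers measure 114 mm over their backs; the gripper's body (76 mm by 85 mm) begins 54 mm behind the grasp point. The pads swing forward as they close: fully open they stand 13 mm farther back than shut.
Start: joints at [-1.33, 0.521, -0.036, 1.599, 0.021, 1.021, -0.113], TCP at [191.156, 595.041, 231.291] pointing down, gripper open.
Joint ranges: [-2.91, 2.91], [-0.3, 2.13], [-1.5, 1.42], [0.17, 2.43], [-1.26, 4.41], [0.16, 1.93], [-2.52, 2.52]. Speed limits (rad/s): [1.89, 1.89, 2.39, 2.39, 3.01, 3.01, 3.01].

### API

Orientations are given as a 3x3 rotation matrix whose columns are the frame's x, y, z axes.
In Python, from workcell import movep, movel, goto_joints, open_gripper, clamp, wait, inverse_kinematics, read_state, camera, PlanningError, finish_job, grip_point_offset gives the robot as it stands. Calls block until the motion is done:
- movep(position, orientation): joint-space move of the TCP to a pose.
- movel(position, frame=None, max_speed=150, guard=None): straight line of the TCP; frame=None keeps the orientation; max_speed is the mean speed in mm/s. With guard (N) it stops when the force on the tool has changed by that much, and returns True; else False.
- goto_joints(angles): joint-space move.
- open_gripper() and clamp(): open the fingers fully, or close them until they stop; the grip force is fixed at half the most.
- wait(seconds).
- inverse_kinematics(position, orientation): joint angles nearest the present ones, or None.
- read_state(): the state.
- camera(name): name is "scene" or "top" or "wrist"; returns a dict with "image" (400x640x3 uint8, blue, green, red), "range_z" (400x640 float32, mm along the optical axis (not along the pixel's ray), 0 where there is no reading), "fx", "fy", "cx", "cy" (pixels), "dist_coeffs" ([k1, k2, p1, p2, k3] as OpenCV has them; the pictures are not rectified), "cam_to_world" (4x4, takes a point from camera to world coordinates). Camera axes: x right, y up, looking along -z (the intrinsics and any distortion apply to the point x, -y, -z); pixel columns grow to the right and rows downward; lengths in mm; the calibration is good to about 2 mm. A picture is of the moment at which its call begins.
A pose or a line that the arm cannot do raises PlanningError and nothing moves.
- finish_job(): hands the job in; it is judged then, once.
The state is a dict: "time": time; "qpos": joint angles; "qvel": joint speeds; "joint_efforts": joint torques, N m; "eef_pos": TCP position; "tool_rot": TCP orientation; "ft_force": force on the tool from outside, world axes, zero at the start; "torque": the same for the moment, N m; "finger_gap": finger opening in mm; "gripper_force": force on a finger pad.
Only numpy, scipy, OpenCV 4.12 (cv2) and the standard library are available. Lean on these libraries where they do the work, as an engineer would, in place of code of your own. Each camera call takes 0.05 s, during which the arm holds its last target. There are 200 camera calls.

## Working session

There is one attempt and no reset: what is moved stays moved. The work goes in short steps, each a Python script; the robot and the scene stay as the last script left them, time stands still between calls to the robot, and variables do not carry over. Pictures are saved under pics/ and viewed, at most 10 in all, crops included, and the job is handed in when it is done.

```bash
mkdir -p pics; ls; cat > h.py <<'E'
import numpy as np, cv2
from workcell import *
def ray(c,uv):
    K=np.array([[c["fx"],0,c["cx"]],[0,c["fy"],c["cy"]],[0,0,1]])
    p=cv2.undistortPoints(np.array(uv,float).reshape(-1,1,2),K,np.array(c["dist_coeffs"],float)).reshape(-1,2)
    d=np.c_[p[:,0],-p[:,1],-np.ones(len(p))]
    T=np.array(c["cam_to_world"]); return T[:3,3],d@T[:3,:3].T
def onplane(c,uv,z):
    o,d=ray(c,uv); return o+d*((z-o[2])/d[:,2])[:,None]
E
python3 - <<'E'
from h import *
import pickle
for n in("top","scene"):
    c=camera(n); cv2.imwrite(f"pics/{n}0.png",c["image"]); pickle.dump(c,open(n+".pkl","wb"))
    print(n,np.round(c["cam_to_world"],3).tolist(),c["fx"],c["dist_coeffs"])
s=read_state(); print(s, grip_point_offset)
E
```

```text
pics
top [[0.017, 0.992, -0.126, 412.175], [-1.0, 0.018, 0.007, 41.66], [0.009, 0.125, 0.992, 1092.427], [0.0, 0.0, 0.0, 1.0]] 411.8902460995089 [0.00270143 0.         0.         0.         0.        ]
scene [[0.836, 0.355, -0.417, 40.256], [-0.548, 0.513, -0.661, -759.155], [-0.021, 0.782, 0.623, 822.839], [0.0, 0.0, 0.0, 1.0]] 410.56287220719116 [0.0316546 0.        0.        0.        0.       ]
{'time': 0.1, 'qpos': array([-1.33018702,  0.52198109, -0.03635319,  1.59990153,  0.02118582,
        1.02112542, -0.11282673]), 'qvel': array([ 0.00029431, -0.00075556,  0.0005034 , -0.00186307, -0.00152854,
        0.00115729, -0.00028628]), 'joint_efforts': array([ 6.67640721e-03, -9.28462386e+01,  1.98545672e+00, -3.70527792e+01,
        1.82604318e-02,  5.45078612e-03,  5.64522679e-06]), 'eef_pos': array([191.06808888, 594.77459308, 230.78409018]), 'tool_rot': array([[-9.52079136e-01,  3.05851672e-01, -2.70385665e-04],
       [ 3.05851788e-01,  9.52078617e-01, -9.95176595e-04],
       [-4.69480154e-05, -1.03018481e-03, -9.99999468e-01]]), 'ft_force': array([-1.29984487,  0.79626273,  0.21272757]), 'torque': array([0.02299065, 0.03081944, 0.01054233]), 'gripper_force': 0.0, 'finger_gap': 85.31251075143689} -18.700000000000003
```

View pics/top0.png

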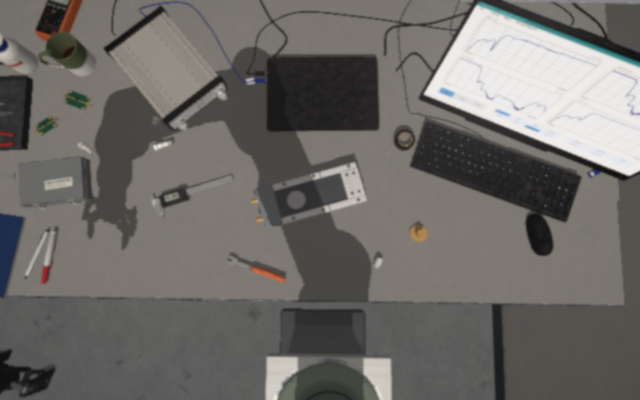

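View pics/scene0.png

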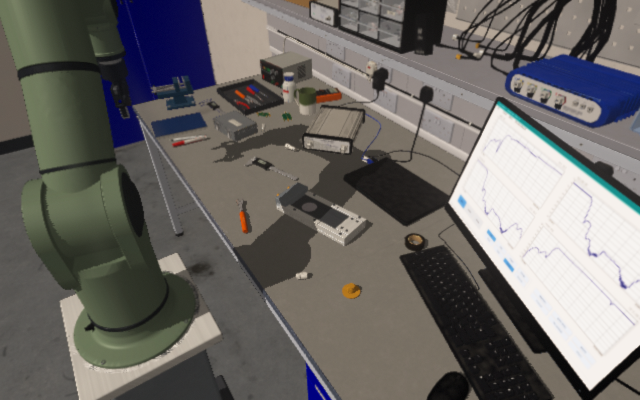

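The top view shows the disc at (419,232), the fixture centred near (318,193) with its head to the left (+y) and the loading block to the right, and a round pocket near (296,200). The scene view agrees: disc at (350,291). Next I get rough positions and take wrist close-ups.

```bash
python3 - <<'E'
from h import *
import pickle
c=pickle.load(open("top.pkl","rb"))
f=onplane(c,[(318,193),(357,180),(270,208),(296,200)],30); d=onplane(c,[(419,232)],20)
print(np.round(f),np.round(d))
R=np.array([[0,1,0],[1,0,0],[0,0,-1.]])
def look(p,n,R):
    movep(p,R); wait(.3); w=camera("wrist"); cv2.imwrite(f"pics/{n}.png",w["image"]); pickle.dump(w,open(n+".pkl","wb"))
    print(n,np.round(w["cam_to_world"],3).tolist(),w["fx"],w["dist_coeffs"],read_state()["qpos"].round(2),read_state()["time"])
a=np.arctan2(*(f[2]-f[1])[:2]) # angle of fixture y from world y, toward x
y=(f[2]-f[1])/np.linalg.norm(f[2]-f[1]); y[2]=0
# tool y across the fixture (world +x-ish), same sign as start pose needs least wrist turn
def mk(ty): ty=ty/np.linalg.norm(ty); z=np.array([0,0,-1.]); return np.column_stack([np.cross(ty,z),ty,z])
X=np.array([y[1],-y[0],0])
best=None
for s in(1,-1):
    q=inverse_kinematics([f[0][0],f[0][1],250],mk(s*X)); print(s,None if q is None else np.round(q,2))
    if q is not None and (best is None or abs(q[6])<best[0]): best=(abs(q[6]),s)
R=mk(best[1]*X)
look([f[0][0],f[0][1],250],"wfix",R)
look([d[0][0],d[0][1],200],"wdisc",R)
E
```

```text
[[567.  32.  30.]
 [603. -69.  30.]
 [525. 156.  30.]
 [547.  89.  30.]] [[ 470. -233.   20.]]
1 [-0.52  0.45  0.51  1.75 -0.26  1.    0.41]
-1 [-0.9   0.75  1.23  1.77 -0.76  1.19 -2.25]
wfix [[0.945, -0.31, -0.108, 538.828], [0.328, 0.892, 0.309, 113.286], [0.0, -0.328, 0.945, 392.165], [0.0, 0.0, 0.0, 1.0]] 357.07407481479976 [-0.07572586  0.          0.          0.          0.        ] [-0.52  0.45  0.51  1.75 -0.26  1.    0.41] 2.8583
wdisc [[0.944, -0.311, -0.108, 442.704], [0.329, 0.892, 0.309, -151.184], [0.001, -0.328, 0.945, 342.22], [0.0, 0.0, 0.0, 1.0]] 357.07407481479976 [-0.07572586  0.          0.          0.          0.        ] [-0.05  0.45  0.53  1.92 -0.3   0.85  0.97] 4.3083
```

View pics/wfix.png

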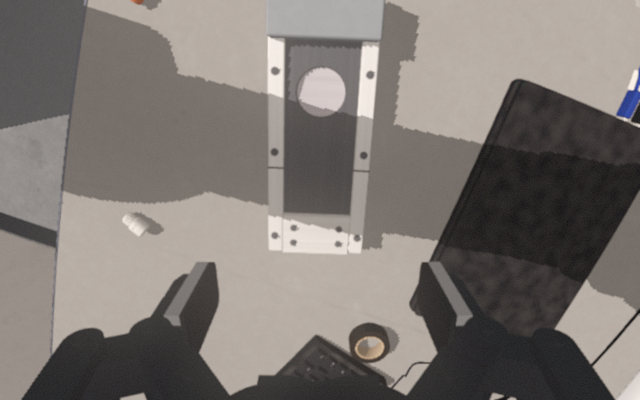

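View pics/wdisc.png

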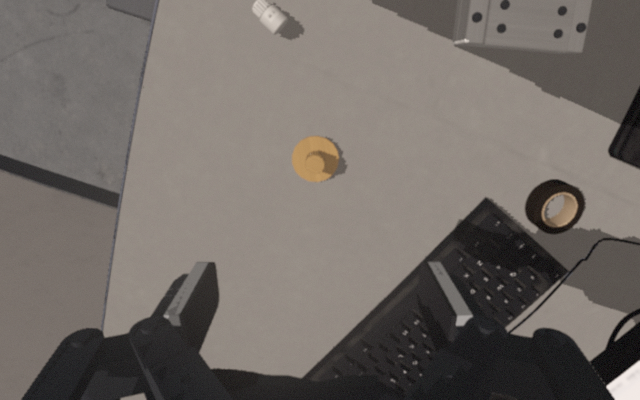

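The wrist view over the fixture shows the round pocket at about (321,92), the mark lines at about (276,168) and (361,170), and the end block at rows 215–253. In the other view the disc is at (316,159). Now I extract subpixel values.

```bash
python3 - <<'E'
from h import *
import pickle
w=pickle.load(open("wfix.pkl","rb")); im=w["image"]
cv2.imwrite("pics/crop.png",cv2.resize(im[25:260,255:395],None,fx=2.5,fy=2.5,interpolation=cv2.INTER_CUBIC))
g=cv2.cvtColor(im,cv2.COLOR_BGR2GRAY)
m=(g[60:125,290:352]>105).astype(np.uint8)
n,l,st,ce=cv2.connectedComponentsWithStats(m); print(st,ce)
k=l[92-60,321-290]; cs,_=cv2.findContours((l==k).astype(np.uint8),cv2.RETR_EXTERNAL,cv2.CHAIN_APPROX_NONE)
pts=max(cs,key=len).reshape(-1,2)+[290,60]
P=onplane(w,pts,26); c,r=cv2.minEnclosingCircle(P[:,:2].astype(np.float32)); print("pocket",c,r, P.mean(0), cv2.fitEllipse(P[:,:2].astype(np.float32)))
rz=w["range_z"]; T=w["cam_to_world"]
def wz(u,v):
    o,d=ray(w,[(u,v)]); return (o+d[0]*rz[v,u]).round(1)
for q in [(321,92),(321,125),(321,190),(300,60),(275,100),(310,230)]: print(q,wz(*q))
w=pickle.load(open("wdisc.pkl","rb")); hsv=cv2.cvtColor(w["image"],cv2.COLOR_BGR2HSV)
m=cv2.inRange(hsv[120:200,270:360],(8,110,60),(28,255,255))
cs,_=cv2.findContours(m,cv2.RETR_EXTERNAL,cv2.CHAIN_APPROX_NONE); pts=max(cs,key=len).reshape(-1,2)+[270,120]
P=onplane(w,pts,5); print("disc",cv2.minEnclosingCircle(P[:,:2].astype(np.float32)),cv2.fitEllipse(P[:,:2].astype(np.float32)))
E
```

```text
[[   0   18   62   47  838]
 [   0    0   62   57 3192]] [[25.63126492 56.35202864]
 [31.77819549 25.60682957]]
pocket (548.1895751953125, 97.16978454589844) 40.019840240478516 [548.16525282  99.11421006  26.        ] ((548.8650512695312, 98.95989227294922), (58.09994125366211, 69.7908706665039), 90.72552490234375)
(321, 92) [549.6  92.7  22. ]
(321, 125) [560.4  61.9  25.8]
(321, 190) [583.9  -5.   24.2]
(300, 60) [520.2 115.   25.9]
(275, 100) [508.8  71.   30.1]
(310, 230) [586.8 -50.2  33.2]
disc ((468.30517578125, -231.16856384277344), 22.412153244018555) ((468.0553894042969, -231.2570037841797), (43.12693405151367, 43.81310272216797), 176.02685546875)
```

View pics/crop.png

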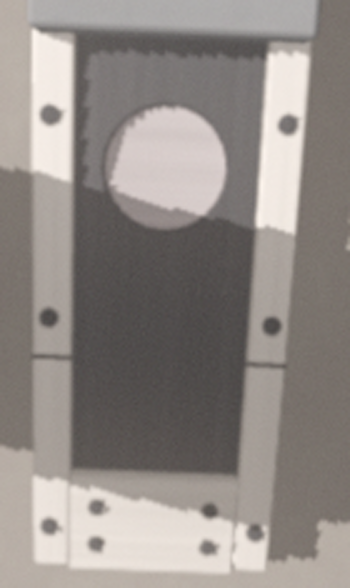

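```bash
python3 - <<'E'
from h import *
import pickle
w=pickle.load(open("wfix.pkl","rb"))
W=lambda L,z: onplane(w,np.array(L,float)/2.5+[255-.3,25-.3],z)[:,:2]
ol=W([(32,40),(33,555)],32); orr=W([(309.5,50),(268.5,560)],32); il=W([(75,45),(69.5,550)],32); ir=W([(268,50),(236,550)],32)
for a in(ol,orr,il,ir): d=a[0]-a[1]; print(np.degrees(np.arctan2(d[0],d[1])))
mk=W([(32,356),(72,356),(247,364.5),(286,366)],32); blk=W([(73,471),(238,472.5)],26); back=W([(69,570),(233,573)],34)
head=W([(32,28),(318,38)],48)
print(np.linalg.norm(mk[0]-mk[3]),np.linalg.norm(mk[1]-mk[2]))
y=sum((a[0]-a[1])/np.linalg.norm(a[0]-a[1]) for a in(ol,orr,il,ir)); y/=np.linalg.norm(y); x=np.array([y[1],-y[0]])
print("y",y,"ang of marks",(mk[3]-mk[0])/np.linalg.norm(mk[3]-mk[0]),"x",x)
mc=(mk[0]+mk[3])/2; o=mc+37*y
F=lambda p:np.c_[(p-o)@x,(p-o)@y].round(1).tolist()
print("origin",o); 
for n,p in dict(ol=ol,orr=orr,il=il,ir=ir,mk=mk,blk=blk,back=back,head=head,pocket=W([(165.5,167),(104,167),(227,167),(165,104),(165,230)],26)).items(): print(n,F(p))
load=o-56*y; print("load",load,"pocket",W([(165.5,167)],26))
E
```

```text
-16.787643630155834
-17.249431023160763
-16.853966461519356
-17.429146648112404
106.49214108832413 73.32475516769537
y [-0.29370745  0.95589536] ang of marks [0.95720993 0.28939446] x [0.95589536 0.29370745]
origin [561.82423264  53.85590891]
ol [[-52.7, 87.1], [-53.8, -130.1]]
orr [[52.4, 87.4], [53.0, -128.7]]
il [[-36.4, 85.8], [-37.2, -126.9]]
ir [[36.6, 86.7], [37.9, -124.1]]
mk [[-53.2, -36.8], [-36.5, -36.2], [36.8, -37.2], [53.2, -37.2]]
blk [[-36.3, -90.7], [36.9, -88.7]]
back [[-37.3, -136.0], [37.1, -134.8]]
head [[-50.5, 90.2], [52.6, 90.6]]
pocket [[-0.4, 41.5], [-24.9, 40.6], [24.1, 42.4], [-1.5, 65.5], [0.4, 16.6]]
load [5.78271850e+02 3.25768972e-01] pocket [[549.25589731  93.39661044]]
```

```bash
cat >> h.py <<'E'
Y=np.array([-0.29371,0.95590,0]); X=np.array([0.95590,0.29371,0]); O=np.array([561.8,53.9,0])
R=np.column_stack([np.cross(X,[0,0,-1.]),X,[0,0,-1.]])
def fx(x,y,z): return O+x*X+y*Y+[0,0,z]
def st(n=""):
    s=read_state(); p=s["eef_pos"]-O; print(n,"t%.2f"%s["time"],"fix",np.round([p@X,p@Y,p[2]],2),"F",s["ft_force"].round(1),"gap %.1f"%s["finger_gap"],"gf %.0f"%s["gripper_force"]); return s
E
python3 - <<'E'
from h import *
st(); d=np.array([468.2,-231.2])
movep([*d,70],R); movel([*d,13],max_speed=60,guard=6); st("down"); clamp(); st("clamped")
movel([*d,80],max_speed=120); wait(.2); st("up")
movep(fx(0,-56,85),R); wait(.2); st("above")
w=camera("wrist"); cv2.imwrite("pics/hold.png",w["image"])
E
```

```text
t4.31 fix [-171.29 -246.57  200.02] F [-0.7  0.5  0. ] gap 85.5 gf 0
down t5.99 fix [-173.05 -245.17   13.28] F [ 0.3  0.1 -0.1] gap 85.6 gf 0
clamped t6.65 fix [-173.14 -245.02   13.25] F [-1.7  2.1  7.4] gap 15.0 gf 58
up t7.56 fix [-173.57 -244.84   79.32] F [-0.1  0.9 -1. ] gap 14.7 gf 59
above t8.77 fix [ -0.56 -57.28  85.1 ] F [-0.5 -0.2 -0.6] gap 14.8 gf 59
```

View pics/hold.png

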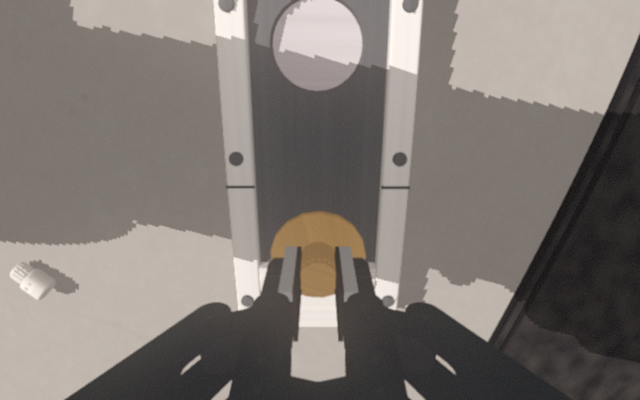

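The picture shows the disc held level by its stud, flange centred near (319,258), above the loading zone. I'll measure its offset from the TCP from the flange arc, then set it down.

```bash
cat >> h.py <<'E'
def held(w,zf):
    """centre of flange (top face height zf) from the arc away from the fingers, least squares with r=23"""
    from scipy.optimize import least_squares
    hsv=cv2.cvtColor(w["image"],cv2.COLOR_BGR2HSV); m=cv2.inRange(hsv,(8,110,40),(28,255,255)); m[:, :200]=0; m[:,450:]=0
    n,l,s,c=cv2.connectedComponentsWithStats(m); k=1+np.argmax(s[1:,4]); x0,y0,ww,hh,_=s[k]
    pts=[(u,np.where(l[:,u]==k)[0].min()-.5) for u in range(x0+8,x0+ww-8)]
    P=onplane(w,pts,zf)[:,:2]
    f=lambda p:np.hypot(*(P-p[:2]).T)-p[2]
    r=least_squares(f,[*(P.mean(0)-Y[:2]*15),23],loss="soft_l1"); r2=least_squares(lambda p:f([*p,23]),r.x[:2],loss="soft_l1")
    q=r2.x-O[:2]; return (x0,y0,ww,hh),r.x[2],np.array([q@X[:2],q@Y[:2]])
E
python3 - <<'E'
from h import *
w=camera("wrist"); print(held(w,85-13+5)); st()
movel(fx(0,-56,46),max_speed=60); wait(.3); st("near"); print(held(camera("wrist"),46-8))
g=movel(fx(0,-56,37.5),max_speed=8,guard=2.5); wait(.3); st(f"contact {g}"); print(held(camera("wrist"),31))
E
```

```text
((np.int32(272), np.int32(212), np.int32(93), np.int32(84)), np.float64(22.035052602741665), array([ -0.06027211, -56.70911108]))
 t8.87 fix [ -0.33 -56.82  85.08] F [ 0.1  0.3 -1.1] gap 15.1 gf 59
near t9.97 fix [  0.14 -55.96  46.22] F [ 0.5 -0.5 -2.3] gap 14.8 gf 59
((np.int32(271), np.int32(212), np.int32(94), np.int32(85)), np.float64(22.20651181364875), array([  0.48746267, -55.67709413]))
contact True t11.13 fix [-5.000e-02 -5.613e+01  3.898e+01] F [-0.8 -1.1  6.9] gap 14.9 gf 59
((np.int32(271), np.int32(212), np.int32(95), np.int32(85)), np.float64(22.141243645471732), array([  0.21216822, -55.65895559]))
```

```bash
python3 - <<'E'
from h import *
z=38.8
for y in (-40,-20,0,15,28,36):
    g=movel(fx(-.7*(y+56)/97,y,z),max_speed=25,guard=10); s=st(f"y{y} z{z:.2f} {g}")
    if g: break
    f=s["ft_force"][2]
    if f<3: z-=.15
    elif f>7: z+=.1
E
```

```text
y-40 z38.80 False t11.97 fix [  0.27 -40.45  39.12] F [-0.5 -2.1  6.1] gap 14.8 gf 59
y-20 z38.80 False t12.92 fix [  0.2  -20.63  39.21] F [ 0.5 -2.3  6.6] gap 15.1 gf 59
y0 z38.80 False t13.87 fix [ 0.1  -0.73 39.25] F [ 0.7 -3.3  6.7] gap 14.8 gf 59
y15 z38.80 False t14.62 fix [1.000e-02 1.425e+01 3.925e+01] F [ 1.4 -4.3  7.4] gap 15.3 gf 59
y28 z38.90 False t15.28 fix [-0.4  28.06 39.02] F [ 0.4 -0.7  6.1] gap 15.3 gf 59
y36 z38.90 False t15.75 fix [-0.84 36.79 38.76] F [-0.6  2.5  3.6] gap 15.0 gf 59
```

```bash
python3 - <<'E'
from h import *
z=38.8
g=movel(fx(-.7,41,z),max_speed=15,guard=8); st(f"ctr {g}"); print(held(camera("wrist"),31))
g=movel(fx(-.7,41,33.6),max_speed=6,guard=7); wait(.2); st(f"down {g}"); print(held(camera("wrist"),read_state()["eef_pos"][2]-8))
E
```

```text
ctr False t16.23 fix [-0.77 41.03 38.73] F [-0.2 -0.1 -1.6] gap 14.8 gf 59
((np.int32(270), np.int32(212), np.int32(96), np.int32(85)), np.float64(21.7503252823432), array([-0.44343661, 41.19601238]))
down True t17.23 fix [-0.75 41.02 34.16] F [-0.9  0.1  8.6] gap 15.2 gf 60
((np.int32(271), np.int32(213), np.int32(94), np.int32(85)), np.float64(22.067537434716556), array([-0.41712652, 41.04531854]))
```

```bash
python3 - <<'E'
from h import *
open_gripper(); st("open"); p=fx(-.7,41,0); movel(p+[0,0,130],max_speed=100); 
movep(fx(0,-20,230),R); wait(.3); w=camera("wrist"); st()
cv2.imwrite("pics/fin.png",cv2.resize(w["image"][0:260,200:440],None,fx=2.2,fy=2.2)); 
hsv=cv2.cvtColor(w["image"],cv2.COLOR_BGR2HSV); m=cv2.inRange(hsv,(8,90,40),(28,255,255)); m[260:]=0;m[:,:200]=0;m[:,440:]=0
n,l,s,c=cv2.connectedComponentsWithStats(m); k=1+np.argmax(s[1:,4]); print(s[k])
o,d=ray(w,[(u,v) for v,u in np.argwhere(l==k)]); z=(o+d*w["range_z"][l==k][:,None])[:,2]; print(np.percentile(z,[5,25,50,75,95]))
E
```

```text
open t17.96 fix [-1.14 41.15 33.68] F [ 0.4  0.2 -0.4] gap 85.7 gf 0
 t19.97 fix [-1.4000e-01 -1.9650e+01  2.2943e+02] F [ 0.  -0.3  0.2] gap 85.6 gf 0
[ 294   72   48   49 1814]
[24.3629187  25.16597882 25.72971889 26.73991369 45.91860665]
```

View pics/fin.png

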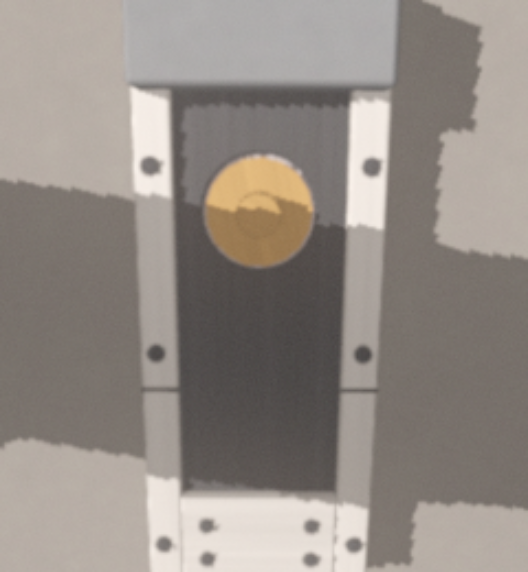

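The disc sits flush and flat in the pocket: its flange (crop centre about (259,211)) reads about 26 mm high, level with the plate. The gripper is clear.

```bash
python3 -c "
from h import *
print(finish_job())"
```

```text
the job is handed in; nothing more can be done
None
```

The job is handed in at about 20 s: the disc was set down in the loading zone, slid along the plate into the pocket and left there flush and flat, with the gripper clear and no force reading above about 9 N.

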